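# Lay out the walking-robot parts on their silhouette cards

### The arm

A 6-joint arm with a two-finger parallel gripper is mounted at the origin on the work surface. World frame = base frame: x ahead of the robot, y to its left, z up, the work surface at z = 0. Lengths are in m, angles in degrees, forces in N, time in s.
With the tool pointing down it reaches from about 0.35 to 0.875 m from the base axis. Payload 4.2 kg.
Tool frame: the origin (TCP) lies on the centre line of the jaws, within the pads' length; the fingertips stand 8 mm ahead of it and the grasp point (between the pads) lies 11 mm behind it; z points along the fingers, y is the line along which they close (so a half turn about z gives the same grasp; the last joint's range is limited). The gripper opens to 85 mm and grips with 20 to 120 N. Pads are 22 mm wide; open, the fingers measure 114 mm over their backs; the gripper's body (76 mm by 85 mm) begins 54 mm behind the grasp point. The pads swing forward as they close: fully open they stand 13 mm farther back than shut.
Start: joints at [81.624, 22.042, 0.453, 0, -68.411, -14.817], TCP at [0.246, 0.574, 0.239] pointing down, gripper open.
Joint ranges: [-179.83, 179.83], [-69.29, 118.12], [-61.27, 80.66], [-181.25, 117.63], [-171.15, -9.14], [-177.46, 177.46]. Speed limits (degrees/s): [159.86, 159.86, 180, 180, 180, 180].

### API

Orientations are given as [roll, pitch, yaw] about the fixed x, y, z axes, in that order (R = Rz(yaw) Ry(pitch) Rx(roll)).
In Python, from rig import bot gives the robot as it stands.
- The arm moves only by the tool drive_tool, never from a script. Its argument "increments" is text: rows parted by semicolons, each of 6 numbers parted by spaces: the shift along the tool's x, y, z normalised to -1 to 1, where 1 is 0.8 m, then the turn, a rotation vector about the tool's x, y, z normalised to -1 to 1, where 1 is 360 degrees. In form: tx ty tz rx ry rz; .... A call has exactly 10 rows; each row shifts and turns the commanded pose from where the row before left it, along the tool's axes as they then stand; what a row does not reach is not made up. A row lasts 1/10 s, in which the tool goes at most 50 mm and 8.59 degrees, less where a joint would pass 70% of its speed; a pose out of reach is approached as far as the arm can. A call with a number of a shift or a turn outside -1 to 1 is refused whole. A call with a gripper value outside its range is refused whole. "gripper" is the closure, from 0 (fully open) to 1 (shut), set as the call begins (left out, the last holds). The fingers move at their own pace and stop on an object; "grip_force" is the grip in N (left out, the last holds). Time passes only in rows, so rows that do not move let the fingers close, or fill a call up. It gives the time, the measured TCP pose, the force, the opening and the grip force at its end, in the units of the state.
- bot.get_obs(): the state, without advancing time (a new reading comes with each control period).
- bot.camera(name): name is "scene" or "top"; returns the picture (420x560x3 uint8, blue, green, red); there is no depth.
- bot.camera_params(name): a dict with "K" (3x3 intrinsics, pixels), "D" ([k1, k2, p1, p2, k3] as OpenCV has them; the pictures are not rectified), "position" and "rotation" of the camera in the world. Camera axes: x right, y up, looking along -z (the intrinsics and any distortion apply to the point x, -y, -z); pixel columns grow to the right and rows downward; lengths in m; the calibration is good to about 2 mm. A picture is of the moment at which its call begins. camera_params takes no time and is no camera call.
- bot.sign_off(): hands the job in; it is judged then, once.
Trained networks look in the newest picture that a camera, given by its name, has taken for a name from the list of things; names that differ only in an ending like _2 or _b are one class to them, and where a whole thing is asked for, a point or a joint stands for the part that bears it (a point fixed in the world has none). Each returns a list of dicts, best first, with "confidence" (0 to 1); they miss things now and then, are a little off and sometimes report something else, mostly with a low value. They report only what shows in the picture. A call takes as long as a camera call. They do not tell look-alikes from the thing itself.
- bot.boxes_of(label, camera): "location" ([column, row] in pixels, amid what is visible of it).
The state is a dict: "time": time; "joint_positions": joint angles; "qvel": joint speeds; "effort": joint torques, N m; "tool_pos": TCP position; "eef_rot": TCP orientation; "wrist_force": force on the tool from outside, world axes, zero at the start; "torque": the same for the moment, N m; "grip_width": finger opening in m; "grip_force": force on a finger pad.
Only numpy, scipy, OpenCV 4.12 (cv2) and the standard library are available. Lean on these libraries where they do the work, as an engineer would, in place of code of your own. Each camera call takes 0.05 s, during which the arm holds its last target. There are 200 camera calls.

### The job

Set out the kit for the next walking robot: put each of the four loose green parts (large gear, small gear, battery box, leg) flat, label or hub side up, on the card whose black silhouette has its shape and size, centred on it, with the battery box and the leg lined up with their silhouettes and the leg's broad foot on the broad end. Do not move the finished walking robot.

Things in the scene. Friction and masses are not known exactly. Their poses are not given: they have to be found in the camera images.
- gear_large: Loose large gear of green plastic, upright: toothed disc 62 mm across and 14 mm thick, with a round hub 20 mm across rising from its middle to 34 mm above the underside. Origin: centre of the underside; z up along the hub. About 45 g.
- gear_small: Loose small gear of green plastic, upright: toothed disc 40 mm across and 14 mm thick, with a round hub 16 mm across rising from its middle to 34 mm above the underside. Origin: centre of the underside; z up along the hub. About 25 g.
- battery_box: Loose closed battery box of green plastic with a grey label on top, 80 (its x) by 34 (its y) by 24 mm high. Origin: centre of the underside. Either end may point either way. About 80 g.
- leg: Loose flat robot leg of green plastic, 14 mm thick, 94 mm long along its x: a bar 20 mm wide, a round hip 24 mm across (centre x = -35 mm, small black dot) and a broader round foot 42 mm across (centre x = +26 mm, white disc). The bar has straight sides from x = -28 to +7 mm. Origin: mid-length, on the underside. About 40 g.
- leg_foot (a point): Centre of the leg's broad foot, 26 mm from the leg's origin along the leg's +x, 7 mm above its underside.
- card_gear_large: Fixed brown card, 130 (its x) by 80 (its y) by 4 mm thick, bearing a flat black silhouette 3 mm larger all round than the part itself: a toothed disc about 67 mm across (for the large gear). Origin: centre of the card and of its underside, 4 mm below the top face; the silhouette is centred there. The card is fixed to the bench; it does not move.
- card_gear_small: Fixed brown card, 130 (its x) by 80 (its y) by 4 mm thick, bearing a flat black silhouette 3 mm larger all round than the part itself: a toothed disc about 45 mm across (for the small gear). Origin: centre of the card and of its underside, 4 mm below the top face; the silhouette is centred there. The card is fixed to the bench; it does not move.
- card_battery: Fixed brown card, 130 (its x) by 80 (its y) by 4 mm thick, bearing a flat black silhouette 3 mm larger all round than the part itself: a rectangle of 86 by 40 mm, long side along the card's x (for the battery box). Origin: centre of the card and of its underside, 4 mm below the top face; the silhouette is centred there. The card is fixed to the bench; it does not move.
- card_leg: Fixed brown card, 130 (its x) by 80 (its y) by 4 mm thick, bearing a flat black silhouette 3 mm larger all round than the part itself: the leg, 100 mm long along the card's x, its broad foot end towards the card's +x. Origin: centre of the card and of its underside, 4 mm below the top face; the silhouette is centred there. The card is fixed to the bench; it does not move.
- walker: Finished walking robot on four legs at the right of the bench (negative y): clear body, green legs and motors, white ball feet; 106 x 116 x 86 mm high, loose. Origin: centre of its footprint, bench level. Not to be moved. Small bystanders under 25 mm high (capacitor, standoff, clip) stand among the parts and cards; a solder spool 42 mm high, a meter, a circuit board and a screwdriver lie around.
Mind the look-alikes: they are no part of the job. What is shaped like the gear_large but pink is not meant.

How it is judged (in metres and radians):
At the end, for the whole second after the job is handed in: Each part lies flat on the card of its own silhouette, centre within 12 mm; battery box (either way round) and leg in line with theirs within 12.5 degrees, the leg's broad foot at the broad end; upright within 7 degrees, all released and at rest (horizontal distance between gear_large and card_gear_large below 0.012 m and z of gear_large in the frame of card_gear_large between 0.001 and 0.008 m and angle between each of gear_large, gear_small, battery_box, leg's own z axis and vertical below 0.12 rad and linear speed of each of gear_large, gear_small, battery_box, leg below 0.02 m/s and contact force between each of gear_large, gear_small, battery_box, leg and the fingers below 0.05 N and horizontal distance between gear_small and card_gear_small below 0.012 m and z of gear_small in the frame of card_gear_small between 0.001 and 0.008 m and horizontal distance between battery_box and card_battery below 0.012 m and z of battery_box in the frame of card_battery between 0.001 and 0.008 m and angle between the x axis of battery_box and the x axis of card_battery, either way round below 0.22 rad and horizontal distance between leg and card_leg below 0.012 m and z of leg in the frame of card_leg between 0.001 and 0.008 m and angle between the x axis of leg and the x axis of card_leg, either way round below 0.22 rad and x of leg_foot in the frame of card_leg above 0 m); the robot touches nothing.
It fails at once if the finished walking robot is moved by more than 15 mm or tipped (distance of walker from where it was at the start of the episode above 0.015 m or angle between walker's own z axis and vertical above 0.2 rad).
It also fails if it takes over 112 s, if anything falls off the work surface, if the arm or the gripper's body presses on something with over 40 N, if the wrist force passes 120 N, or if a joint passes its speed limit or range.

## Working session

There is one attempt and no reset: what is moved stays moved. The work goes in short steps, Python scripts to look and compute and a tool call to move; the robot and the scene stay as the last step left them, time stands still between calls to the robot, and variables do not carry over. Pictures are saved under pics/ and viewed, at most 14 in all, crops included, and the job is handed in when it is done.

Besides the shell and the picture viewer there is one more tool, called after ">>>" by a JSON object that holds its "method" and its "body", one argument or row to a line. drive_tool: Moves the arm, as the interface text tells. Scaled input: -1 to 1 covers 0.8 m each way for a shift and 360 degrees each way for a turn. Its arguments: {"type":"object","properties":{"increments":{"type":"string"},"gripper":{"type":"number"},"grip_force":{"type":"number"}},"required":["increments"]}

```bash
ls; mkdir -p pics
cat > h.py <<'E'
import numpy as np, cv2
from rig import bot
def project(P,cam):
    p=bot.camera_params(cam); R=np.array(p["rotation"]); 
    q=(np.atleast_2d(P)-p["position"])@R; q=q*[1,-1,-1]
    return cv2.projectPoints(q,np.zeros(3),np.zeros(3),np.array(p["K"]),np.array(p["D"]))[0][:,0]
def ground(uv,z,cam):
    p=bot.camera_params(cam); R=np.array(p["rotation"])
    n=cv2.undistortPoints(np.array(uv,float).reshape(-1,1,2),np.array(p["K"]),np.array(p["D"]))[:,0]
    d=np.c_[n[:,0],-n[:,1],-np.ones(len(n))]@R.T; o=np.array(p["position"])
    return o+d*((z-o[2])/d[:,2])[:,None]
E
python3 - <<'E'
from h import *
for c in("top","scene"):
    im=bot.camera(c); cv2.imwrite(f"pics/{c}0.png",cv2.resize(im,(784,588),interpolation=cv2.INTER_CUBIC))
    np.save(f"{c}0.npy",im)
    p=bot.camera_params(c);print(c,p["position"],np.round(p["rotation"],3).tolist(),p["K"])
    for l in "gear_large gear_small battery_box leg leg_foot card_gear_large card_gear_small card_battery card_leg walker".split():
        print(l,[(np.round(b["location"]).tolist(),round(b["confidence"],2),np.round(ground(b["location"],.004,c)[0,:2],3).tolist()) for b in bot.boxes_of(l,c)])
o=bot.get_obs();print(o)
E
```

```text
pics
top [ 0.42134438 -0.05629774  0.98939082] [6.001, -0.437, -89.003] [[401.83862949   0.         280.58341283]
 [  0.         401.83862949 209.1176457 ]
 [  0.           0.           1.        ]]Traceback (most recent call last):
  File "<stdin>", line 7, in <module>
  File "h.py", line 11, in ground
    return o+d*((z-o[2])/d[:,2])[:,None]
                         ~^^^^^
IndexError: too many indices for array: array is 1-dimensional, but 2 were indexed
```

```bash
sed -i 's/R=np.array(p\["rotation"\])/R=Rot.from_euler("xyz",p["rotation"],degrees=True).as_matrix()/; s/^from rig/from scipy.spatial.transform import Rotation as Rot\nfrom rig/' h.py
python3 - <<'E'
from h import *
for c in("top","scene"):
    im=bot.camera(c); cv2.imwrite(f"pics/{c}0.png",cv2.resize(im,(784,588),interpolation=cv2.INTER_CUBIC))
    np.save(f"{c}0.npy",im)
    p=bot.camera_params(c);print(c,p["position"],p["rotation"],p["K"],p["D"])
    for l in "gear_large gear_small battery_box leg leg_foot card_gear_large card_gear_small card_battery card_leg walker".split():
        print(l,[(np.round(b["location"]).tolist(),round(b["confidence"],2),np.round(ground(b["location"],.004,c)[0,:2],3).tolist()) for b in bot.boxes_of(l,c)])
o=bot.get_obs();print(o)
E
```

```text
top [ 0.42134438 -0.05629774  0.98939082] [  6.00055437  -0.43681291 -89.00262335] [[401.83862949   0.         280.58341283]
 [  0.         401.83862949 209.1176457 ]
 [  0.           0.           1.        ]] [-0.00024917  0.          0.          0.          0.        ]
gear_large [([182.0, 181.0], 0.85, [0.591, 0.184]), ([191.0, 138.0], 0.79, [0.702, 0.165])]
gear_small [([144.0, 255.0], 0.63, [0.406, 0.267])]
battery_box [([331.0, 182.0], 0.64, [0.595, -0.185])]
leg [([366.0, 261.0], 0.95, [0.402, -0.273])]
leg_foot [([372.0, 261.0], 0.56, [0.401, -0.286])]
card_gear_large [([409.0, 192.0], 0.82, [0.574, -0.381])]
card_gear_small [([249.0, 238.0], 0.93, [0.453, 0.014])]
card_battery [([254.0, 151.0], 0.77, [0.67, 0.008])]
card_leg [([102.0, 193.0], 0.78, [0.558, 0.379])]
walker [([464.0, 268.0], 0.96, [0.388, -0.512])]
scene [1.54611122 0.31865042 1.02630688] [ 4.84743807e+01 -9.26206001e-04  1.10246223e+02] [[499.77205729   0.         280.56762972]
 [  0.         499.77205729 212.97010727]
 [  0.           0.           1.        ]] [-0.05961737  0.          0.          0.        
[... 676 characters left out ...]
0.362, -0.528])]
{'time': 1.2, 'joint_positions': array([ 8.16230945e+01,  2.20418829e+01,  4.52028381e-01, -7.99891224e-04,
       -6.84111459e+01, -1.48194257e+01]), 'qvel': array([-0.01049032,  0.05113206, -0.0557428 , -0.08347477,  0.06862309,
       -0.03253086]), 'effort': array([-7.19333348e-04, -3.92092931e+01,  1.88619214e+01,  4.19075713e+00,
       -3.87221035e-04, -2.64288772e-06]), 'tool_pos': array([0.24611374, 0.57447349, 0.23930377]), 'eef_rot': array([ 1.79998843e+02,  4.63144309e-04, -2.31966255e+01]), 'wrist_force': array([-0.43580379,  0.06001747,  0.04598829]), 'torque': array([ 0.04019372, -0.0262396 ,  0.01032377]), 'grip_force': 0.0, 'grip_width': 0.08548184459969056}
```

View pics/top0.png

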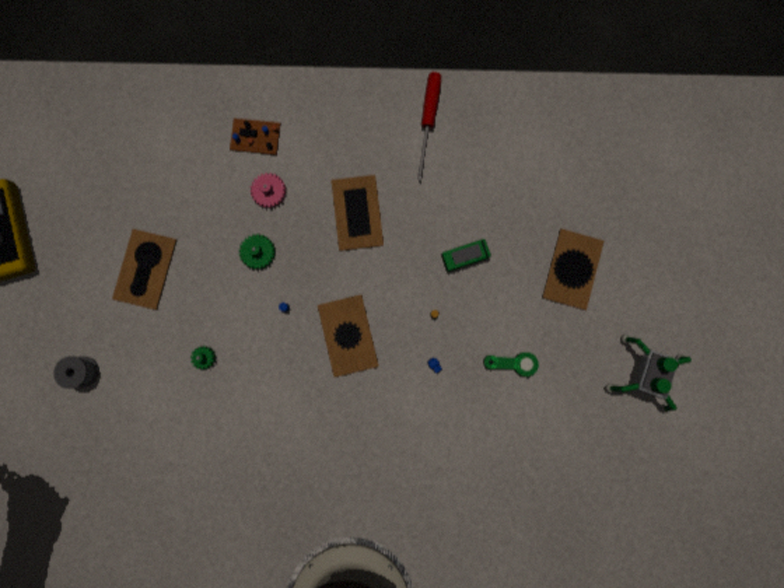

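View pics/scene0.png

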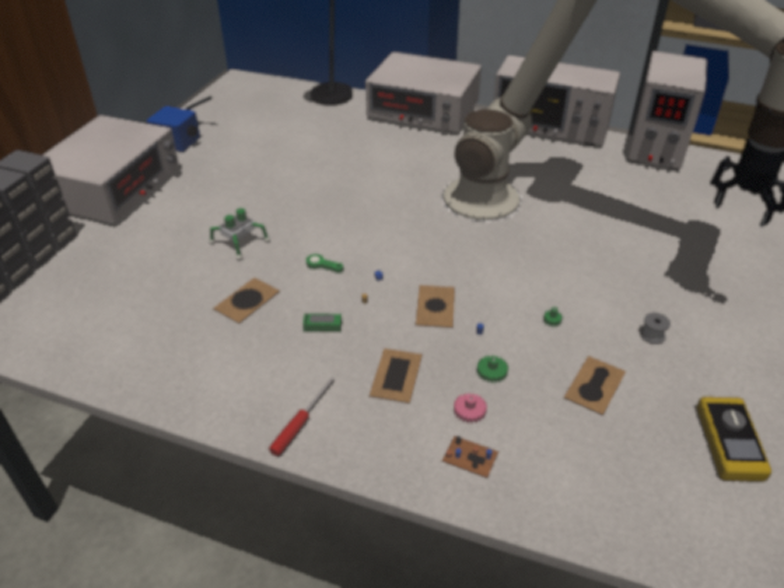

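```bash
cat >> h.py <<'E'
def masks(im):
    H=cv2.cvtColor(im,cv2.COLOR_BGR2HSV); 
    g=((H[...,0]>45)&(H[...,0]<85)&(H[...,1]>110)&(H[...,2]>35)).astype(np.uint8)
    b=((H[...,0]<22)&(H[...,0]>6)&(H[...,1]>90)&(H[...,2]>50)).astype(np.uint8)
    k=(H[...,2]<48).astype(np.uint8)
    return g,b,k
def blobs(m,minA=40):
    n,L,st,c=cv2.connectedComponentsWithStats(m)
    return [(c[i],st[i,4],(L==i)) for i in range(1,n) if st[i,4]>=minA]
E
python3 - <<'E'
from h import *
im=np.load("top0.npy"); g,b,k=masks(im)
for nm,m in(("green",g),("brown",cv2.morphologyEx(b,cv2.MORPH_CLOSE,np.ones((3,3))))):
    for c,A,M in blobs(m):
        ct=max(cv2.findContours(M.astype(np.uint8),cv2.RETR_EXTERNAL,cv2.CHAIN_APPROX_NONE)[0],key=cv2.contourArea)
        w=ground(ct[:,0],.004 if nm=="brown" else .012,"top")[:,:2].astype(np.float32)
        r=cv2.minAreaRect(w*1000); print(nm,np.round(c,1),A,"rect mm",np.round(r[0]),np.round(r[1]),round(r[2],1))
        if nm=="brown" and A>300:
            f=np.zeros_like(g); cv2.drawContours(f,[ct],-1,1,-1)
            kk=cv2.erode(f,np.ones((3,3)))*k
            for c2,A2,M2 in blobs(kk,60):
                pts=np.argwhere(M2)[:,::-1]; w=ground(pts,.004,"top")[:,:2]*1000
                ev,V=np.linalg.eigh(np.cov(w.T)); d=(w-w.mean(0))@V[:,1]
                print("   black",A2,w.mean(0).round(1),"axis",np.degrees(np.arctan2(V[1,1],V[0,1])).round(1),"ext",d.min().round(),d.max().round(),"sd",np.sqrt(ev).round(1))
S=6; out=[]
for n,(u,v) in dict(gl=(183,180),gs=(145,255),bat=(333,182),leg=(366,260),pink=(191,137),cleg=(103,192)).items():
    out.append(cv2.resize(im[v-22:v+22,u-22:u+22],(260,260),interpolation=cv2.INTER_CUBIC))
o=np.vstack([np.hstack(out[:3]),np.hstack(out[3:])]); cv2.imwrite("pics/crop1.png",np.clip(o.astype(float)*1.6,0,255).astype(np.uint8))
E
```

```text
green [183.1 179.2] 423 rect mm [593. 179.] [57. 59.] 1.1
green [331.7 182.1] 234 rect mm [ 595. -189.] [32. 80.] 19.7
green [458.5 246.6] 42 rect mm [ 441. -496.] [30.  8.] 40.9
green [144.4 254.9] 169 rect mm [406. 264.] [36. 36.] 1.0
green [365.2 259.4] 332 rect mm [ 404. -268.] [38. 92.] 1.0
green [481.3 259.1] 112 rect mm [ 409. -555.] [22. 46.] 5.3
green [473.6 275.1] 84 rect mm [ 373. -530.] [22. 24.] 88.2
green [449.6 276.5] 50 rect mm [ 368. -472.] [10. 30.] 10.2
brown [182.4  97.5] 597 rect mm [806. 193.] [86. 60.] 85.3
   black 119 [813.4 209.2] axis 131.1 ext -16.0 26.0 sd [ 8.2 11.5]
brown [254.8 151.7] 1102 rect mm [669.   5.] [131.  80.] 8.1
   black 530 [669.4   5. ] axis -172.8 ext -43.0 42.0 sd [11.5 24.6]
brown [102.3 192.9] 1171 rect mm [560. 378.] [ 81. 130.] 77.5
   black 519 [565.  377.4] axis 167.3 ext -45.0 54.0 sd [10.5 27.4]
brown [409.  192.3] 1097 rect mm [ 574. -380.] [ 81. 130.] 74.8
   black 590 [ 574.5 -380.5] axis 114.8 ext -36.0 34.0 sd [17.  17.3]
brown [248.1 239.5] 1472 rect mm [449.  16.] [130.  81.] 14.6
   black 276 [449.6  16.4] axis 118.1 ext -23.0 24.0 sd [11.4 11.6]
```

View pics/crop1.png

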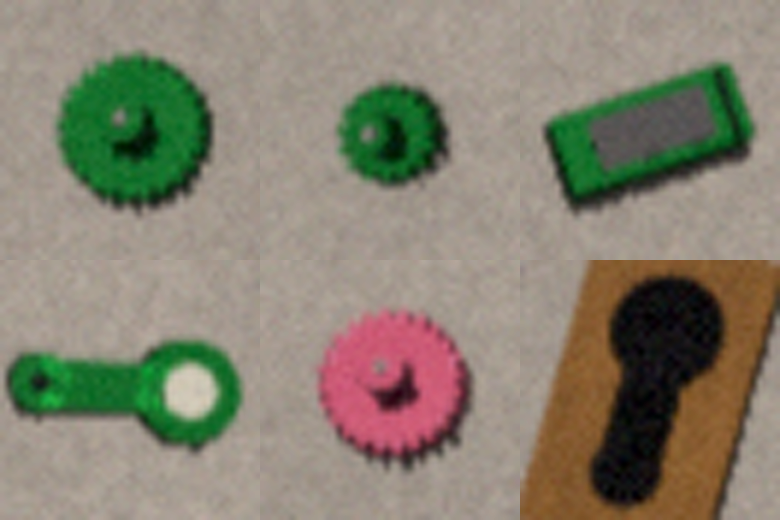

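Top view: the green large gear is at px (183,180) and the pink look-alike at (191,137), so I take the green one. Small gear (144,255), battery box (332,182), leg (365,260) with its foot to the right; the walker's green legs around (465,265) are not meant. The crop confirms each choice. I start with the small gear.

>>> {"method": "drive_tool", "body": {
  "increments": ".0337 .0278 .0174 0 0 0;.0337 .0278 .0174 0 0 0;.0337 .0278 .0174 0 0 0;.0337 .0278 .0174 0 0 0;.0337 .0278 .0174 0 0 0;.0337 .0278 .0174 0 0 0;.0337 .0278 .0174 0 0 0;.0337 .0278 .0174 0 0 0;.0337 .0278 .0174 0 0 0;.0337 .0278 .0174 0 0 0",
  "gripper": 0.5,
  "grip_force": 25
}}

```text
time: 2.2
tool_pos: [0.407, 0.2629, 0.1]
eef_rot: [-179.9, -0.0, -23.2]
wrist_force: [1.2, -0.5, 0.9]
grip_width: 0.0424
grip_force: 0.0
```

Run:
```python
from h import *
im=bot.camera("scene"); t=bot.get_obs()["tool_pos"]
y=np.radians(-23.2); d=np.array([np.sin(y),-np.cos(y),0])
P=[t]+[t+s*d*.026+[0,0,-h] for h in(0,.008) for s in(-1,1)]+[[.406,.264,.034]]
uv=project(np.array(P),"scene"); print(uv.round(1))
u,v=uv[0].astype(int); S=7; c=cv2.resize(im[v-45:v+45,u-50:u+50],None,fx=S,fy=S,interpolation=cv2.INTER_CUBIC)
c=np.clip(c*1.7,0,255).astype(np.uint8)
for i,p in enumerate(uv): cv2.circle(c,tuple(int(x) for x in (p-[u-50,v-45]+.5)*S),4,[(0,0,255),(255,255,0),(255,255,0),(0,255,255),(0,255,255),(255,0,255)][i],1)
cv2.imwrite("pics/tip.png",c)
```

```text
[[397.9 203.4]
 [405.6 207.5]
 [390.4 199.4]
 [405.2 209.6]
 [390.  201.5]
 [396.7 220.1]]
```

View pics/tip.png

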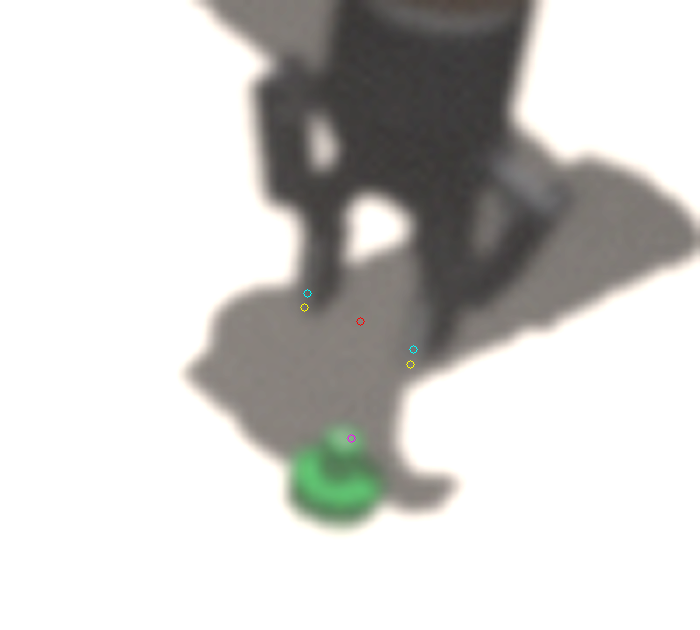

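Fingertips sit about where the model says (px 391–405, 200–209 in the scene), and the hub is within 1 px of the estimate. Descending.

>>> {"method": "drive_tool", "body": {
  "increments": "0 0 .0155 0 0 0;0 0 .0155 0 0 0;0 0 .0155 0 0 0;0 0 .0155 0 0 0;0 0 .0155 0 0 0;0 0 .015 0 0 0;0 0 0 0 0 0;0 0 0 0 0 0;0 0 0 0 0 0;0 0 0 0 0 0"
}}

```text
time: 3.25
tool_pos: [0.4067, 0.2643, 0.0268]
eef_rot: [-179.9, -0.0, -23.2]
wrist_force: [0.1, 0.1, -0.1]
grip_width: 0.0429
grip_force: 0.0
```

>>> {"method": "drive_tool", "body": {
  "increments": "0 0 0 0 0 0;0 0 0 0 0 0;0 0 0 0 0 0;0 0 0 0 0 0;0 0 0 0 0 0;0 0 0 0 0 0;0 0 0 0 0 0;0 0 0 0 0 0;0 0 0 0 0 0;0 0 0 0 0 0",
  "gripper": 1
}}

```text
time: 4.25
tool_pos: [0.4065, 0.2641, 0.0265]
eef_rot: [-180.0, -0.0, -23.2]
wrist_force: [-0.9, 0.5, 6.1]
grip_width: 0.0144
grip_force: 24.6
```

>>> {"method": "drive_tool", "body": {
  "increments": "0 0 -.0375 0 0 0;0 0 -.0375 0 0 0;.0214 .0329 0 0 0 0;.0214 .0329 0 0 0 0;.0214 .0329 0 0 0 0;.0214 .0329 0 0 0 0;.0214 .0329 0 0 0 0;.0214 .0329 0 0 0 0;.0214 .0329 0 0 0 0;.0214 .0329 0 0 0 0"
}}

```text
time: 5.25
tool_pos: [0.4491, 0.0151, 0.0858]
eef_rot: [180.0, 0.0, -23.2]
wrist_force: [0.1, 0.4, -1.2]
grip_width: 0.0148
grip_force: 24.5
```

>>> {"method": "drive_tool", "body": {
  "increments": "0 0 0 0 0 0;0 0 0 0 0 0;0 0 .015 0 0 0;0 0 .015 0 0 0;0 0 .015 0 0 0;0 0 .015 0 0 0;0 0 .008 0 0 0;0 0 0 0 0 0;0 0 0 0 0 0;0 0 0 0 0 0"
}}

```text
time: 6.25
tool_pos: [0.4496, 0.0168, 0.0322]
eef_rot: [-180.0, -0.0, -23.2]
wrist_force: [-1.0, -0.8, -0.3]
grip_width: 0.0145
grip_force: 25.1
```

>>> {"method": "drive_tool", "body": {
  "increments": "0 0 0 0 0 0;0 0 0 0 0 0;0 0 0 0 0 0;0 0 0 0 0 0;0 0 0 0 0 0;0 0 0 0 0 0;0 0 -.025 0 0 0;0 0 -.03 0 0 0;0 0 -.03 0 0 0;0 0 -.03 0 0 0",
  "gripper": 0.5
}}

```text
time: 7.25
tool_pos: [0.449, 0.0163, 0.1245]
eef_rot: [180.0, 0.0, -23.2]
wrist_force: [0.6, 0.6, 0.1]
grip_width: 0.0426
grip_force: 0.0
```

>>> {"method": "drive_tool", "body": {
  "increments": "0 0 0 0 0 .0218;0 0 0 0 0 .0218;0 0 0 0 0 .0218;0 0 0 0 0 .0218;0 0 0 0 0 .0218;0 0 0 0 0 .0218;0 0 0 0 0 0;0 0 0 0 0 0;0 0 0 0 0 0;0 0 0 0 0 0",
  "gripper": 0.2
}}

```text
time: 8.25
tool_pos: [0.4493, 0.0164, 0.1237]
eef_rot: [180.0, 0.0, -70.2]
wrist_force: [0.3, 0.0, 0.1]
grip_width: 0.0681
grip_force: 0.0
```

>>> {"method": "drive_tool", "body": {
  "increments": ".0377 -.0103 .0069 0 0 0;.0377 -.0103 .0069 0 0 0;.0377 -.0103 .0069 0 0 0;.0377 -.0103 .0069 0 0 0;.0377 -.0103 .0069 0 0 0;.0377 -.0103 .0069 0 0 0;.0377 -.0103 .0069 0 0 0;.0377 -.0103 .0069 0 0 0;0 0 0 0 0 0;0 0 0 0 0 0"
}}

```text
time: 9.25
tool_pos: [0.5924, -0.1889, 0.0787]
eef_rot: [179.9, 0.0, -70.3]
wrist_force: [0.4, 0.1, 0.4]
grip_width: 0.0687
grip_force: 0.0
```

Run:
```python
from h import *
im=bot.camera("scene"); t=bot.get_obs()["tool_pos"]; print(t)
C=np.array([.593,-.188]); a=np.radians(-70.3); e=np.array([[np.cos(a),np.sin(a)],[-np.sin(a),np.cos(a)]])
P=[t]+[np.r_[C+s*.04*e[0]+q*.017*e[1],.024] for s in(-1,1) for q in(-1,1)]+[[.4495,.0165,.004+.034]]
uv=project(np.array(P),"scene"); u,v=uv[1:5].mean(0).astype(int); S=5
c=np.clip(im[v-60:v+50,u-40:u+110].astype(float)*1.7,0,255).astype(np.uint8); c=cv2.resize(c,None,fx=S,fy=S,interpolation=cv2.INTER_CUBIC)
for p in uv: cv2.circle(c,tuple(int(x) for x in (p-[u-40,v-60]+.5)*S),4,(0,0,255),1)
cv2.imwrite("pics/bat.png",c)
```

```text
[ 0.59217382 -0.18833561  0.07914868]
```

View pics/bat.png

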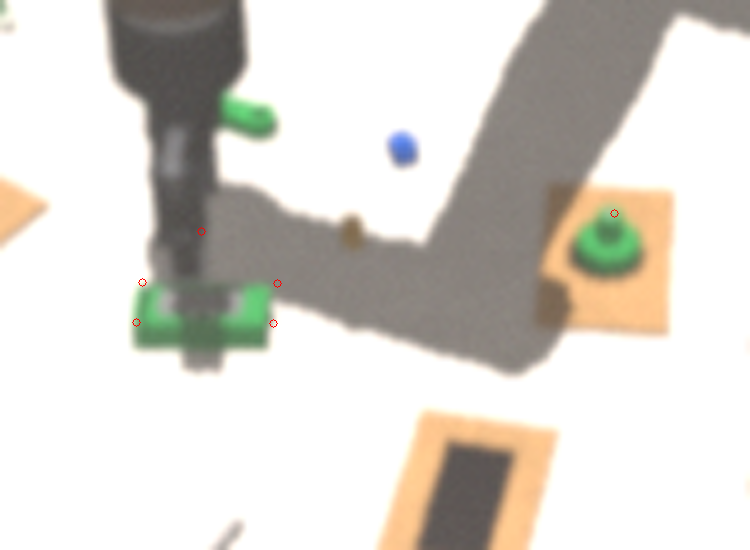

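The predicted box corners match to within about 1 px, and the small gear stands on its card at px (607,245) of the crop. Descending on the box.

>>> {"method": "drive_tool", "body": {
  "increments": "0 0 .0135 0 0 0;0 0 .0135 0 0 0;0 0 .0135 0 0 0;0 0 .0135 0 0 0;0 0 .0135 0 0 0;0 0 .0135 0 0 0;0 0 0 0 0 0;0 0 0 0 0 0;0 0 0 0 0 0;0 0 0 0 0 0"
}}

```text
time: 10.3
tool_pos: [0.5932, -0.1886, 0.0154]
eef_rot: [-179.9, -0.0, -70.3]
wrist_force: [-0.6, 0.3, 0.9]
grip_width: 0.0685
grip_force: 0.0
```

>>> {"method": "drive_tool", "body": {
  "increments": "0 0 0 0 0 0;0 0 0 0 0 0;0 0 0 0 0 0;0 0 0 0 0 0;0 0 0 0 0 0;0 0 0 0 0 0;0 0 0 0 0 0;0 0 0 0 0 0;0 0 0 0 0 0;0 0 0 0 0 0",
  "gripper": 1,
  "grip_force": 35
}}

```text
time: 11.3
tool_pos: [0.5931, -0.1885, 0.0152]
eef_rot: [-180.0, -0.0, -70.3]
wrist_force: [-1.3, 0.6, 6.1]
grip_width: 0.0332
grip_force: 36.8
```

>>> {"method": "drive_tool", "body": {
  "increments": "0 0 -.0375 0 0 0;0 0 -.0375 0 0 0;-.028 -.0244 0 0 0 0;-.028 -.0244 0 0 0 0;-.028 -.0244 0 0 0 0;-.028 -.0244 0 0 0 0;-.028 -.0244 0 0 0 0;-.028 -.0244 0 0 0 0;-.0278 -.0245 0 0 0 0;0 0 0 0 0 0"
}}

```text
time: 12.3
tool_pos: [0.6693, 0.0083, 0.0734]
eef_rot: [180.0, 0.0, -70.1]
wrist_force: [0.0, 0.5, -0.9]
grip_width: 0.0334
grip_force: 36.1
```

>>> {"method": "drive_tool", "body": {
  "increments": "0 0 0 0 0 -.0215;0 0 0 0 0 -.0215;0 0 0 0 0 -.0215;0 0 0 0 0 -.0215;0 0 0 0 0 -.0215;0 0 0 0 0 -.0215;0 0 0 0 0 -.0215;0 0 0 0 0 -.0215;0 0 0 0 0 -.0215;0 0 0 0 0 -.0215"
}}

```text
time: 13.3
tool_pos: [0.6675, 0.0043, 0.0735]
eef_rot: [-180.0, 0.1, 7.4]
wrist_force: [-0.2, 0.3, -0.4]
grip_width: 0.0329
grip_force: 36.1
```

>>> {"method": "drive_tool", "body": {
  "increments": "0 0 0 0 0 0;0 0 0 0 0 0;0 0 .015 0 0 0;0 0 .015 0 0 0;0 0 .015 0 0 0;0 0 .015 0 0 0;0 0 .009 0 0 0;0 0 0 0 0 0;0 0 0 0 0 0;0 0 0 0 0 0"
}}

```text
time: 14.3
tool_pos: [0.6686, 0.0051, 0.0192]
eef_rot: [-180.0, 0.0, 7.1]
wrist_force: [-0.7, -0.6, -0.8]
grip_width: 0.0336
grip_force: 36.3
```

>>> {"method": "drive_tool", "body": {
  "increments": "0 0 0 0 0 0;0 0 0 0 0 0;0 0 0 0 0 0;0 0 0 0 0 0;0 0 0 0 0 0;0 0 0 0 0 0;0 0 -.02 0 0 0;0 0 -.03 0 0 0;0 0 -.03 0 0 0;0 0 -.02 0 0 0",
  "gripper": 0.35
}}

```text
time: 15.3
tool_pos: [0.6694, 0.0052, 0.1016]
eef_rot: [180.0, -0.1, 7.1]
wrist_force: [0.1, -0.2, -0.0]
grip_width: 0.0555
grip_force: 0.0
```

>>> {"method": "drive_tool", "body": {
  "increments": "-.0095 -.0327 0 0 0 0;-.0095 -.0327 0 0 0 0;-.0095 -.0327 0 0 0 0;-.0095 -.0327 0 0 0 0;-.0095 -.0327 0 0 0 0;-.0095 -.0327 0 0 0 0;-.0095 -.0327 0 0 0 0;0 0 0 0 0 0;0 0 0 0 0 0;0 0 0 0 0 0",
  "gripper": 0.5,
  "grip_force": 25
}}

```text
time: 16.3
tool_pos: [0.5933, 0.1796, 0.0996]
eef_rot: [180.0, 0.0, 7.1]
wrist_force: [0.3, -0.1, 0.7]
grip_width: 0.0423
grip_force: 0.0
```

Run:
```python
from h import *
im=bot.camera("scene"); t=bot.get_obs()["tool_pos"]; print(t)
A=np.linspace(0,2*np.pi,12,endpoint=False)
P=[t]+[[.593+.031*np.cos(q),.180+.031*np.sin(q),.014] for q in A]+[[.593,.18,.034]]
uv=project(np.array(P),"scene"); u,v=uv[-1].astype(int); S=5
x0,y0=u-110,v-60
c=np.clip(im[y0:v+50,x0:u+40].astype(float)*1.7,0,255).astype(np.uint8); c=cv2.resize(c,None,fx=S,fy=S,interpolation=cv2.INTER_CUBIC)
for p in uv: cv2.circle(c,tuple(int(x) for x in (p-[x0,y0]+.5)*S),4,(0,0,255),1)
cv2.imwrite("pics/gl.png",c)
```

```text
[0.59338487 0.17937243 0.09951186]
```

View pics/gl.png

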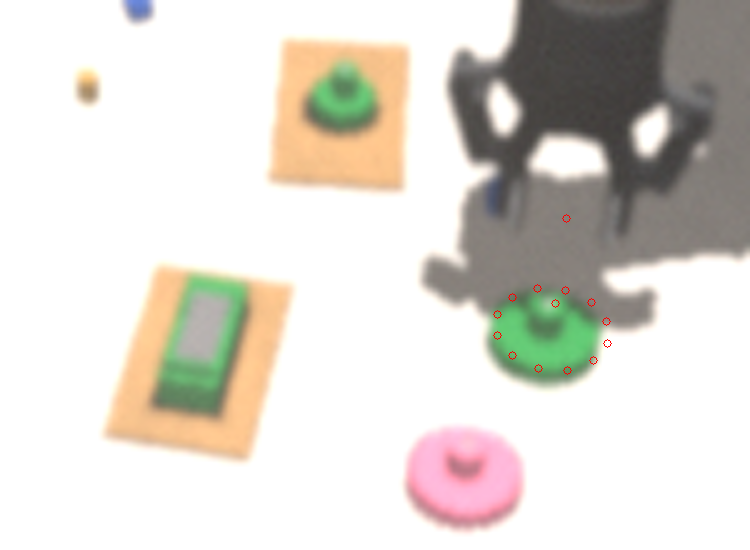

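The battery box and small gear sit on their cards. The large green gear at crop px (547,330) matches the prediction apart from the constant 1 px shift. Descending.

>>> {"method": "drive_tool", "body": {
  "increments": "0 0 .0152 0 0 0;0 0 .0152 0 0 0;0 0 .0152 0 0 0;0 0 .0152 0 0 0;0 0 .0152 0 0 0;0 0 .0152 0 0 0;0 0 0 0 0 0;0 0 0 0 0 0;0 0 0 0 0 0;0 0 0 0 0 0"
}}

```text
time: 17.35
tool_pos: [0.5936, 0.1805, 0.0274]
eef_rot: [-180.0, -0.1, 7.1]
wrist_force: [0.3, -1.3, -0.4]
grip_width: 0.0426
grip_force: 0.0
```

>>> {"method": "drive_tool", "body": {
  "increments": "0 0 0 0 0 0;0 0 0 0 0 0;0 0 0 0 0 0;0 0 0 0 0 0;0 0 0 0 0 0;0 0 0 0 0 0;0 0 0 0 0 0;0 0 0 0 0 0;0 0 0 0 0 0;0 0 0 0 0 0",
  "gripper": 1,
  "grip_force": 30
}}

```text
time: 18.35
tool_pos: [0.5935, 0.1804, 0.0273]
eef_rot: [-180.0, -0.1, 7.1]
wrist_force: [-0.4, -0.4, 5.2]
grip_width: 0.0188
grip_force: 29.6
```

>>> {"method": "drive_tool", "body": {
  "increments": "0 0 -.0375 0 0 0;0 0 -.0375 0 0 0;-.0061 .0385 0 0 0 0;-.0061 .0385 0 0 0 0;-.0061 .0385 0 0 0 0;-.0061 .0385 0 0 0 0;-.0061 .0385 0 0 0 0;-.0061 .0385 0 0 0 0;-.0061 .0385 0 0 0 0;-.0061 .0385 0 0 0 0"
}}

```text
time: 19.35
tool_pos: [0.5841, -0.0704, 0.0857]
eef_rot: [-180.0, 0.1, 7.1]
wrist_force: [-0.2, 0.2, -0.9]
grip_width: 0.0186
grip_force: 29.4
```

>>> {"method": "drive_tool", "body": {
  "increments": "-.0061 .0385 0 0 0 0;-.0061 .0385 0 0 0 0;-.0061 .0385 0 0 0 0;-.0061 .0385 0 0 0 0;-.0061 .0385 0 0 0 0;-.0061 .0385 0 0 0 0;-.0061 .0385 0 0 0 0;-.0061 .0385 0 0 0 0;-.0061 .0385 0 0 0 0;-.0061 .0385 0 0 0 0"
}}

```text
time: 20.35
tool_pos: [0.5739, -0.3818, 0.0854]
eef_rot: [-179.9, 0.1, 7.1]
wrist_force: [0.8, 0.9, -0.8]
grip_width: 0.0182
grip_force: 29.4
```

>>> {"method": "drive_tool", "body": {
  "increments": "0 0 0 0 0 0;0 0 0 0 0 0;0 0 .015 0 0 0;0 0 .015 0 0 0;0 0 .015 0 0 0;0 0 .015 0 0 0;0 0 .0085 0 0 0;0 0 0 0 0 0;0 0 0 0 0 0;0 0 0 0 0 0"
}}

```text
time: 21.35
tool_pos: [0.5747, -0.3808, 0.0316]
eef_rot: [-180.0, -0.0, 7.1]
wrist_force: [-0.1, 0.6, -1.2]
grip_width: 0.0183
grip_force: 30.2
```

>>> {"method": "drive_tool", "body": {
  "increments": "0 0 0 0 0 0;0 0 0 0 0 0;0 0 0 0 0 0;0 0 0 0 0 0;0 0 0 0 0 0;0 0 0 0 0 0;0 0 -.02 0 0 0;0 0 -.03 0 0 0;0 0 -.03 0 0 0;0 0 -.03 0 0 0",
  "gripper": 0.5
}}

```text
time: 22.35
tool_pos: [0.5749, -0.381, 0.1222]
eef_rot: [179.9, -0.1, 7.1]
wrist_force: [-0.7, -0.2, -0.3]
grip_width: 0.0428
grip_force: 0.0
```

Run:
```python
from h import *
im=np.load("top0.npy"); g,_,_=masks(im)
c,A,M=[b for b in blobs(g) if abs(b[0]-[365,259]).max()<5][0]
ct=max(cv2.findContours(M.astype(np.uint8),0,cv2.CHAIN_APPROX_NONE)[0],key=len)
f=np.zeros_like(g); cv2.drawContours(f,[ct],-1,1,-1)
u,v=361,255
w=ground(np.argwhere(f)[:,::-1],.012,"top")[:,:2]*1000
print("filled centroid",w.mean(0)); ev,V=np.linalg.eigh(np.cov(w.T)); print("axis",np.degrees(np.arctan2(*V[::-1,1])))
H=cv2.cvtColor(im,cv2.COLOR_BGR2HSV); wh=f*(H[...,1]<90)
for b in blobs(wh,10): print("white",b[0],b[1],ground(b[0],.014,"top")[0]*1000)
x=w[:,1]; print("y ext",x.min(),x.max(),"foot x rng",w[x<-285][:,0].min(),w[x<-285][:,0].max(),"bar x mean",w[(x>-272)&(x<-240)][:,0].mean())
```

```text
filled centroid [ 405.6900547  -273.06724961]
axis 87.62847886619308
white [375.84931507 259.67123288] 73 [ 405.52119693 -293.95546723   14.        ]
y ext -314.18218225599713 -222.17544770678882 foot x rng 385.4208642396363 424.0308595349986 bar x mean 406.2552652794964
```

>>> {"method": "drive_tool", "body": {
  "increments": "0 0 0 0 0 .0213;0 0 0 0 0 .0213;0 0 0 0 0 .0213;0 0 0 0 0 .0213;0 0 0 0 0 .0213;0 0 0 0 0 .0213;0 0 0 0 0 .0213;0 0 0 0 0 .0213;0 0 0 0 0 .0213;0 0 0 0 0 .0213",
  "gripper": 0.4
}}

```text
time: 23.35
tool_pos: [0.575, -0.381, 0.1214]
eef_rot: [-179.9, -0.1, -69.9]
wrist_force: [0.2, 0.5, -0.6]
grip_width: 0.0514
grip_force: 0.0
```

>>> {"method": "drive_tool", "body": {
  "increments": "0 0 0 0 0 .0212;0 0 0 0 0 .0212;0 0 0 0 0 .0210;-.0205 .0308 .0075 0 0 0;-.0205 .0308 .0075 0 0 0;-.0205 .0308 .0075 0 0 0;-.0205 .0308 .0075 0 0 0;-.0205 .0308 .0075 0 0 0;-.0205 .0308 .0075 0 0 0;-.0205 .0308 .0075 0 0 0"
}}

```text
time: 24.35
tool_pos: [0.4068, -0.2585, 0.0789]
eef_rot: [-179.9, -0.0, -92.4]
wrist_force: [-0.5, 1.4, 0.2]
grip_width: 0.0513
grip_force: 0.0
```

Run:
```python
from h import *
im=bot.camera("scene"); o=bot.get_obs(); t=o["tool_pos"]; print(t,o["eef_rot"])
a=np.radians(-92.4); d=np.array([np.cos(a),np.sin(a),0]); C=np.array([.4066,-.268,.014])
P=[t,C-.035*d,C+.026*d,C-.01*d]
uv=project(np.array(P),"scene"); u,v=uv[-1].astype(int); S=5
x0,y0=u-90,v-40
c=np.clip(im[y0:v+70,x0:u+60].astype(float)*1.7,0,255).astype(np.uint8); c=cv2.resize(c,None,fx=S,fy=S,interpolation=cv2.INTER_CUBIC)
for p in uv: cv2.circle(c,tuple(int(x) for x in (p-[x0,y0]+.5)*S),4,(0,0,255),1)
cv2.imwrite("pics/leg.png",c)
```

```text
[ 0.40072128 -0.25581645  0.07736371] [ 1.79693433e+02  1.65664714e-01 -9.24797146e+01]
```

View pics/leg.png

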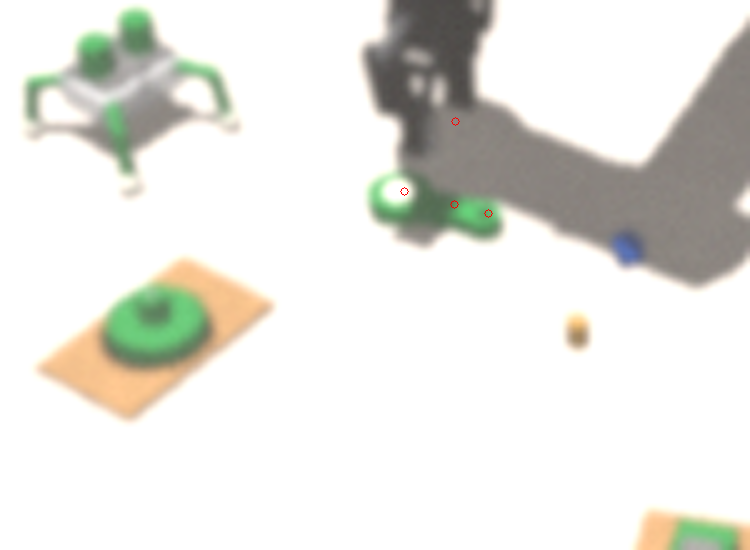

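The large gear is on its card at crop px (157,322), and the leg lies as predicted with its foot at (395,190). Settling, then descending.

>>> {"method": "drive_tool", "body": {
  "increments": "0 0 0 0 0 0;0 0 0 0 0 0;0 0 .014 0 0 0;0 0 .014 0 0 0;0 0 .014 0 0 0;0 0 .014 0 0 0;0 0 .014 0 0 0;0 0 .014 0 0 0;0 0 0 0 0 0;0 0 0 0 0 0"
}}

```text
time: 25.4
tool_pos: [0.4071, -0.2589, 0.0103]
eef_rot: [180.0, 0.0, -92.4]
wrist_force: [-0.4, 0.2, -0.1]
grip_width: 0.0515
grip_force: 0.0
```

>>> {"method": "drive_tool", "body": {
  "increments": "0 0 -.0015 0 0 0;0 0 0 0 0 0;0 0 0 0 0 0;0 0 0 0 0 0;0 0 0 0 0 0;0 0 0 0 0 0;0 0 0 0 0 0;0 0 0 0 0 0;0 0 0 0 0 0;0 0 0 0 0 0",
  "gripper": 1,
  "grip_force": 35
}}

```text
time: 26.4
tool_pos: [0.4078, -0.2591, 0.0126]
eef_rot: [-179.9, -0.0, -92.4]
wrist_force: [0.3, 1.9, 6.0]
grip_width: 0.0187
grip_force: 36.5
```

>>> {"method": "drive_tool", "body": {
  "increments": "0 0 -.0313 0 0 0;0 0 -.0313 0 0 0;0 0 -.0313 0 0 0;-.0403 -.0073 0 0 0 0;-.0403 -.0073 0 0 0 0;-.0403 -.0073 0 0 0 0;-.0403 -.0073 0 0 0 0;-.0403 -.0073 0 0 0 0;-.0403 -.0073 0 0 0 0;-.0403 -.0073 0 0 0 0"
}}

```text
time: 27.4
tool_pos: [0.4571, -0.0339, 0.0868]
eef_rot: [180.0, 0.0, -92.4]
wrist_force: [1.4, -0.3, -0.0]
grip_width: 0.019
grip_force: 35.7
```

>>> {"method": "drive_tool", "body": {
  "increments": "-.0403 -.0073 0 0 0 0;-.0403 -.0073 0 0 0 0;-.0403 -.0073 0 0 0 0;-.0403 -.0073 0 0 0 0;-.0403 -.0073 0 0 0 0;-.0403 -.0073 0 0 0 0;-.0403 -.0073 0 0 0 0;-.0403 -.0073 0 0 0 0;-.0403 -.0073 0 0 0 0;-.0403 -.0073 0 0 0 0"
}}

```text
time: 28.4
tool_pos: [0.5288, 0.2856, 0.0865]
eef_rot: [179.9, -0.0, -92.4]
wrist_force: [0.3, 0.5, -0.7]
grip_width: 0.0188
grip_force: 35.7
```

>>> {"method": "drive_tool", "body": {
  "increments": "-.0403 -.0073 0 0 0 0;-.0403 -.0073 0 0 0 0;-.0403 -.0073 0 0 0 0;0 0 0 0 0 -.02;0 0 0 0 0 -.02;0 0 0 0 0 -.02;0 0 0 0 0 -.02;0 0 0 0 0 -.02;0 0 0 0 0 -.02;0 0 0 0 0 -.02"
}}

```text
time: 29.4
tool_pos: [0.5502, 0.3801, 0.0862]
eef_rot: [179.9, 0.0, -41.7]
wrist_force: [0.5, -0.0, 0.2]
grip_width: 0.0189
grip_force: 35.7
```

>>> {"method": "drive_tool", "body": {
  "increments": "0 0 0 0 0 -.02;0 0 0 0 0 -.02;0 0 0 0 0 -.02;0 0 0 0 0 -.0214;0 0 0 0 0 0;0 0 0 0 0 0;0 0 0 0 0 0;0 0 0 0 0 0;0 0 0 0 0 0;0 0 0 0 0 0"
}}

```text
time: 30.4
tool_pos: [0.5506, 0.3804, 0.0869]
eef_rot: [180.0, 0.0, -12.7]
wrist_force: [0.3, 0.5, -0.4]
grip_width: 0.0187
grip_force: 35.7
```

>>> {"method": "drive_tool", "body": {
  "increments": "0 0 .015 0 0 0;0 0 .015 0 0 0;0 0 .015 0 0 0;0 0 .015 0 0 0;0 0 .015 0 0 0;0 0 .0115 0 0 0;0 0 0 0 0 0;0 0 0 0 0 0;0 0 0 0 0 0;0 0 0 0 0 0"
}}

```text
time: 31.4
tool_pos: [0.5507, 0.3805, 0.0178]
eef_rot: [-180.0, -0.0, -12.7]
wrist_force: [-0.1, -0.9, 0.7]
grip_width: 0.0186
grip_force: 36.7
```

>>> {"method": "drive_tool", "body": {
  "increments": "0 0 0 0 0 0;0 0 0 0 0 0;0 0 0 0 0 0;0 0 0 0 0 0;0 0 0 0 0 0;0 0 0 0 0 0;0 0 -.02 0 0 0;0 0 -.04 0 0 0;0 0 -.05 0 0 0;0 0 -.05 0 0 0",
  "gripper": 0.4
}}

```text
time: 32.4
tool_pos: [0.5504, 0.3802, 0.1467]
eef_rot: [179.9, 0.0, -12.7]
wrist_force: [0.4, 0.8, 0.3]
grip_width: 0.0514
grip_force: 0.0
```

>>> {"method": "drive_tool", "body": {
  "increments": "-.03 -.03 -.02 0 0 0;-.03 -.03 -.02 0 0 0;-.03 -.03 -.02 0 0 0;-.03 -.03 -.02 0 0 0;-.03 -.03 -.02 0 0 0;-.03 -.03 -.02 0 0 0;-.03 -.03 0 0 0 0;-.03 -.03 0 0 0 0;0 0 0 0 0 0;0 0 0 0 0 0"
}}

```text
time: 33.4
tool_pos: [0.4047, 0.6103, 0.241]
eef_rot: [179.9, 0.0, -12.6]
wrist_force: [0.2, 0.0, -0.1]
grip_width: 0.0511
grip_force: 0.0
```

Run:
```python
from h import *
im=bot.camera("top"); g,_,_=masks(im)
for c,A,M in blobs(g):
    ct=max(cv2.findContours(M.astype(np.uint8),0,cv2.CHAIN_APPROX_NONE)[0],key=len)
    r=cv2.minAreaRect((ground(ct[:,0],.018,"top")[:,:2]*1000).astype(np.float32)); print(c.round(),A,np.round(r[0],1),np.round(r[1]),round(r[2],1))
out=[np.clip(cv2.resize(im[v-30:v+30,u-30:u+30],(300,300),interpolation=cv2.INTER_CUBIC)*1.6,0,255).astype(np.uint8) for u,v in((102,193),(254,152),(409,192),(249,239))]
cv2.imwrite("pics/end.png",np.vstack([np.hstack(out[:2]),np.hstack(out[2:])]))
```

```text
[254. 150.] 240 [671.4   6.9] [80. 34.] 7.1
[100. 191.] 322 [559.8 375.1] [40. 91.] 85.1
[410. 191.] 444 [ 574.5 -379.5] [60. 59.] 21.1
[247. 239.] 190 [449.7  17.8] [38. 37.] 46.2
[459. 247.] 43 [ 439.8 -493.6] [32.  8.] 40.9
[481. 259.] 113 [ 410.2 -551.9] [20. 46.] 5.3
[474. 275.] 84 [ 373.1 -527.3] [22. 24.] 88.2
[449. 277.] 52 [ 368.3 -468.9] [10. 30.] 12.0
```

View pics/end.png

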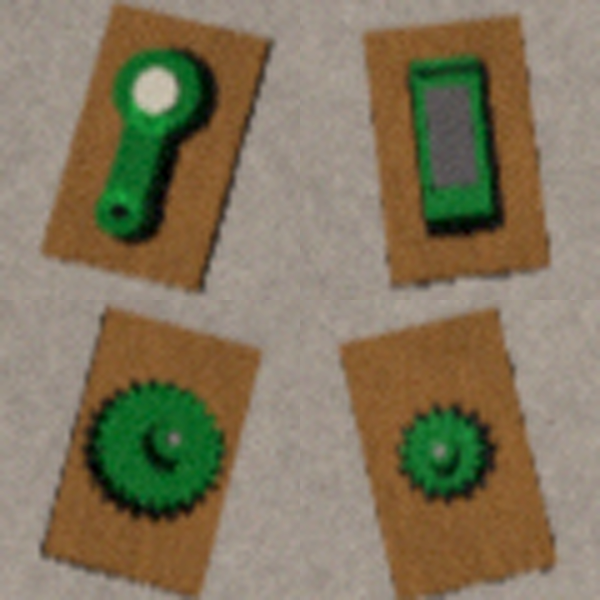

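All four parts sit centred on their cards. Box and leg are in line with their silhouettes (leg about 3° off), the leg's foot is on the broad end, and the walker has not moved.

```bash
python3 -c "
from rig import bot
print(bot.sign_off())"
```

```text
the job is handed in; nothing more can be done
None
```

All four green parts are on their matching cards, about 3 mm or less off centre and 3° or less out of line; the walker was not moved and I handed the job in at about 33 s, though sign-off returned no verdict.

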